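Put the washed cutlery away in its tray

ROBOT

A 6-joint arm with a two-finger parallel gripper is mounted at the origin on a cart in front of the work surface, level with it; the furniture and walls round the work are solid. World frame = base frame: x ahead of the robot, y to its left, z up, the work surface at z = 0. Lengths are in m, angles in degrees, forces in N, time in s.
With the tool pointing down it reaches from about 0.375 to 0.9 m from the base axis. Payload 3.1 kg.
Tool frame: the origin (TCP) lies on the centre line of the jaws, within the pads' length; the fingertips stand 17 mm ahead of it and the grasp point (between the pads) lies 2 mm behind it; z points along the fingers, y is the line along which they close (so a half turn about z gives the same grasp; the last joint's range is limited). The gripper opens to 87 mm and grips with 3 to 60 N. Pads are 19 mm wide; open, the fingers measure 117 mm over their backs; the gripper's body (75 mm by 190 mm) begins 51 mm behind the grasp point.
Start: joints at [64.028, 30.224, 82.088, -0, 67.689, -10.227], TCP at [0.17, 0.602, 0.24] pointing down, gripper open.
Joint ranges: [-176.69, 176.69], [-43.24, 126.21], [12.49, 139.97], [-82, 262], [0, 151.66], [-163.58, 163.58]. Speed limits (degrees/s): [159.86, 159.86, 180, 180, 180, 180].

INTERFACE

Orientations are given as a 3x3 rotation matrix whose columns are the frame's x, y, z axes.
In Python, from rig import bot, imaging, finder gives the robot as it stands. The module is installed in compiled form; this text tells all that it offers.
- The arm moves only by the tool play_rows, never from a script. Its argument "motion" is a list that holds one entry, the list of rows, each a list of 6 numbers: the shift along the tool's x, y, z in m, then the turn, a rotation vector about the tool's x, y, z in degrees. In form: [[[dx, dy, dz, wx, wy, wz], ...]]. A call has 1 to 8 rows; each row is the pose to reach, as a shift and turn from the pose commanded when the call began, along the tool's axes at that moment; what a row does not reach only later rows make up. A row lasts 1/12 s, in which the tool goes at most 41.7 mm and 7.16 degrees, less where a joint would pass 70% of its speed; a pose out of reach is approached as far as the arm can. A call with a gripper value outside its range is refused whole. "fingers" is the finger opening in m, from 0 to 0.087, set as the call begins (left out, the last holds). The fingers move at their own pace and stop on an object; the grip force is fixed at half the most. Time passes only in rows, so rows that repeat a pose let the fingers close. It gives the time, the measured TCP pose, the force, the opening and the grip force at its end, in the units of the state.
- bot.read_state(): the state, without advancing time (a new reading comes with each control period).
- imaging.capture(name): name is "side" or "top"; returns a dict with "frame" (384x512x3 uint8, red, green, blue), "camera_matrix" (3x3 intrinsics, pixels), "k1" (the pictures are not rectified: a ray, as slopes to the right and down, at radius r is drawn at 1 + k1 r^2 times it, then the intrinsics apply), "R" (3x3) and "t" (3): a world point X has camera coordinates R X + t. Camera axes: x right, y down, z forward; pixel columns grow to the right and rows downward; lengths in m; the calibration is good to about 2 mm. A picture is of the moment at which its call begins. There is no depth.
- bot.hand_in(): hands the job in; it is judged then, once.
Trained networks look in the newest picture that a camera, given by its name, has taken for a name from the list of things; names that differ only in an ending like _2 or _b are one class to them, and where a whole thing is asked for, a point or a joint stands for the part that bears it (a point fixed in the world has none). Each returns a list of dicts, best first, with "confidence" (0 to 1); they miss things now and then, are a little off and sometimes report something else, mostly with a low value. They report only what shows in the picture. A call takes as long as a camera call.
- finder.recognise(camera, name): "at" ([x, y, z] in m, in world coordinates, good to about 4 mm: the middle of the surface that is visible of it).
- finder.outline_of(camera, name): "pixels" (384x512 bool, what is visible of it).
The state is a dict: "time_s": time; "joint_positions": joint angles; "qvel": joint speeds; "tau": joint torques, N m; "position": TCP position; "tcp_rot": TCP orientation; "force": force on the tool from outside, world axes, zero at the start; "moment": the same for the moment, N m; "opening": opening from 0.0 (shut) to 1.0 (fully open); "grasp_force": force on a finger pad.
Only numpy, scipy, OpenCV 4.12 (cv2) and the standard library are available. Lean on these libraries where they do the work, as an engineer would, in place of code of your own. Each camera call takes 0.05 s, during which the arm holds its last target. There are 200 camera calls.

TASK

Put the four washed pieces of cutlery away in the cutlery tray: the fork, the knife, the table spoon and the teaspoon each go into the bin that already holds one of its kind. Each must lie flat in its bin, face up, with its handle pointing the same way as the piece already there, and be let go.

Things in the scene. Friction and masses are not known exactly. Their poses are not given: they have to be found in the camera images.
- fork: Loose table fork, four tines, steel with riveted wooden handle, 197 mm long (-67 to 130 along x, head at +x). Handle 16 wide, 11 high, -67 to 23; head 24 wide. Origin: on the underside below the balance point, in the front part of the handle; grip here across the handle (along y). z: up out of its face; at the start it lies face up on the worktop.
- knife: Loose table knife, straight round-ended blade, steel with riveted wooden handle, 202 mm long (-67 to 135 along x, head at +x). Handle 16 wide, 11 high, -67 to 23; blade 20 wide, flat. Origin: on the underside below the balance point, in the front part of the handle; grip here across the handle (along y). z: up out of its face; at the start it lies face up on the worktop.
- spoon: Loose table spoon (the large one), steel with riveted wooden handle, 195 mm long (-67 to 128 along x, head at +x). Handle 16 wide, 11 high, -67 to 23; bowl 35 wide, from 66 on. Origin: on the underside below the balance point, in the front part of the handle; grip here across the handle (along y). z: up out of its face; at the start it lies face up on the worktop.
- teaspoon: Loose teaspoon (the small one), steel with riveted wooden handle, 143 mm long (-51 to 92 along x, head at +x). Handle 13.5 wide, 10 high, -51 to 19; bowl 27 wide, from 50 on. Origin: on the underside below the balance point, in the front part of the handle; grip here across the handle (along y). z: up out of its face; at the start it lies face up on the worktop.
- forks_bin: Grey plastic bin, open on top, 226 x 102 x 36 mm outside, walls and floor 3, fixed in the cutlery tray. A fork of the same set (fixed) lies in it along x, handle to -x, its origin at (-30, -29, 3) mm; room for another beside it, origin at (-30, 16, 3). Origin: centre of the underside, 6 mm over the worktop; x along its length, z up.
- knives_bin: Grey plastic bin, open on top, 226 x 102 x 36 mm outside, walls and floor 3, fixed in the cutlery tray. A knife of the same set (fixed) lies in it along x, handle to -x, its origin at (-30, -29, 3) mm; room for another beside it, origin at (-33, 16, 3). Origin: centre of the underside, 6 mm over the worktop; x along its length, z up.
- spoons_bin: Grey plastic bin, open on top, 226 x 102 x 36 mm outside, walls and floor 3, fixed in the cutlery tray. A table spoon of the same set (fixed) lies in it along x, handle to -x, its origin at (-30, -29, 3) mm; room for another beside it, origin at (-30, 16, 3). Origin: centre of the underside, 6 mm over the worktop; x along its length, z up.
- teaspoons_bin: Grey plastic bin, open on top, 171 x 90 x 36 mm outside, walls and floor 3, fixed in the cutlery tray, crosswise, nearest the robot. A teaspoon of the same set (fixed) lies in it along x, handle to -x, its origin at (-18, -26, 3) mm; room for another beside it, origin at (-20, 14, 3). Origin: centre of the underside, 6 mm over the worktop; x along its length, z up.

How it is judged (in metres and radians):
At the end, for the whole second after the job is handed in: Each piece lies in the bin of its kind, at rest and released: along the bin (0.25 rad), handle towards its -x end (origin 6-55 mm that way from the centre; teaspoon 4-40), within 40 mm (teaspoon 35) of the centre line, face up and level (0.25 rad), underside at most 20 mm above the bin's (x of fork in the frame of forks_bin between -0.055 and -0.006 m and y of fork in the frame of forks_bin between -0.04 and 0.04 m and z of fork in the frame of forks_bin between -0.003 and 0.02 m and angle between the x axis of fork and the x axis of forks_bin, either way round below 0.25 rad and angle between each of fork, knife, spoon, teaspoon's own z axis and vertical below 0.25 rad and linear speed of each of fork, knife, spoon, teaspoon below 0.02 m/s and x of knife in the frame of knives_bin between -0.055 and -0.006 m and y of knife in the frame of knives_bin between -0.04 and 0.04 m and z of knife in the frame of knives_bin between -0.003 and 0.02 m and angle between the x axis of knife and the x axis of knives_bin, either way round below 0.25 rad and x of spoon in the frame of spoons_bin between -0.055 and -0.006 m and y of spoon in the frame of spoons_bin between -0.04 and 0.04 m and z of spoon in the frame of spoons_bin between -0.003 and 0.02 m and angle between the x axis of spoon and the x axis of spoons_bin, either way round below 0.25 rad and x of teaspoon in the frame of teaspoons_bin between -0.04 and -0.004 m and y of teaspoon in the frame of teaspoons_bin between -0.035 and 0.035 m and z of teaspoon in the frame of teaspoons_bin between -0.003 and 0.02 m and angle between the x axis of teaspoon and the x axis of teaspoons_bin, either way round below 0.25 rad); the robot touches nothing.
It also fails if it takes over 128 s, if anything falls off the work surface, if the arm or the gripper's body presses on something with over 40 N, if the wrist force passes 120 N, or if a joint passes its speed limit or range.

## Working session

There is one attempt and no reset: what is moved stays moved. The work goes in short steps, Python scripts to look and compute and a tool call to move; the robot and the scene stay as the last step left them, time stands still between calls to the robot, and variables do not carry over. Pictures are saved under pics/ and viewed, at most 14 in all, crops included, and the job is handed in when it is done.

Besides the shell and the picture viewer there is one more tool, called after ">>>" in YAML: its name, and indented under it one key for each argument. play_rows: Moves the arm, as the interface text tells. Its arguments: {"type":"object","properties":{"motion":{"type":"array"},"fingers":{"type":"number"}},"required":["motion"]}

```bash
mkdir -p pics; cat > h.py <<'E'
import numpy as np, cv2
from rig import bot, imaging, finder
def cap(n,f=None):
    c=imaging.capture(n)
    if f: cv2.imwrite('pics/'+f,cv2.cvtColor(c['frame'],cv2.COLOR_RGB2BGR))
    return c
def ray(c,px):
    K=np.array(c['camera_matrix']);px=np.atleast_2d(px).astype(float)
    d=np.c_[(px[:,0]-K[0,2])/K[0,0],(px[:,1]-K[1,2])/K[1,1]]
    u=d.copy()
    for _ in range(20): u=d/(1+c['k1']*(u**2).sum(1,keepdims=True))
    R=np.array(c['R']);t=np.array(c['t'])
    return -R.T@t, np.c_[u,np.ones(len(u))]@R
def toz(c,px,z):
    o,d=ray(c,px); return o+d*((z-o[2])/d[:,2])[:,None]
E
python3 - <<'E'
from h import *
for n in('top','side'):
    c=cap(n,n+'0.png'); o,_=ray(c,[[0,0]]); print(n,o)
    for k in 'fork knife spoon teaspoon forks_bin knives_bin spoons_bin teaspoons_bin'.split():
        print(k,[(round(r['confidence'],2),np.round(r['at'],3).tolist()) for r in finder.recognise(n,k)[:4]])
s=bot.read_state();print(s['time_s'],s['position'],np.round(s['tcp_rot'],3).tolist(),s['force'])
E
```

```text
top [ 0.34914324 -0.01732072  1.09144721]
fork [(0.78, [0.456, -0.127, 0.013]), (0.39, [0.39, -0.187, 0.009])]
knife [(0.9, [0.389, -0.272, 0.006])]
spoon [(0.56, [0.506, -0.341, 0.012])]
teaspoon [(0.59, [0.39, -0.187, 0.009])]
forks_bin [(0.8, [0.586, 0.154, 0.011])]
knives_bin [(0.92, [0.574, 0.262, 0.009])]
spoons_bin [(0.57, [0.595, 0.051, 0.01])]
teaspoons_bin [(0.65, [0.427, 0.122, 0.01])]
side [ 0.40313901 -0.99232919  0.57992498]
fork [(0.69, [0.446, -0.131, 0.01])]
knife [(0.66, [0.406, -0.282, 0.006])]
spoon [(0.64, [0.469, -0.342, 0.004])]
teaspoon [(0.9, [0.402, -0.193, 0.0])]
forks_bin [(0.7, [0.581, 0.194, 0.021])]
knives_bin [(0.69, [0.576, 0.291, 0.023]), (0.62, [0.592, 0.074, 0.024])]
spoons_bin [(0.96, [0.593, 0.077, 0.026])]
teaspoons_bin [(0.81, [0.43, 0.126, 0.018])]
0.9 [0.16954797 0.60152561 0.23954572] [[-0.962, 0.271, 0.0], [0.271, 0.962, -0.0], [-0.0, -0.0, -1.0]] [-0.29691815 -0.27106646 -0.39256138]
```

View pics/top0.png

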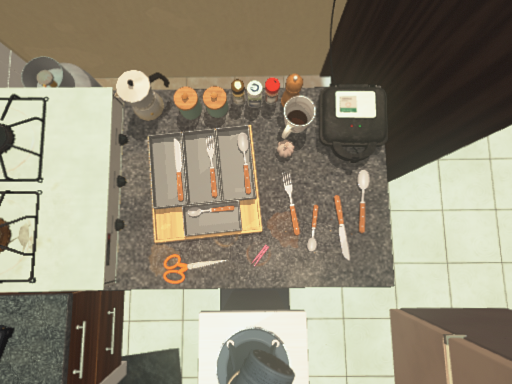

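View pics/side0.png

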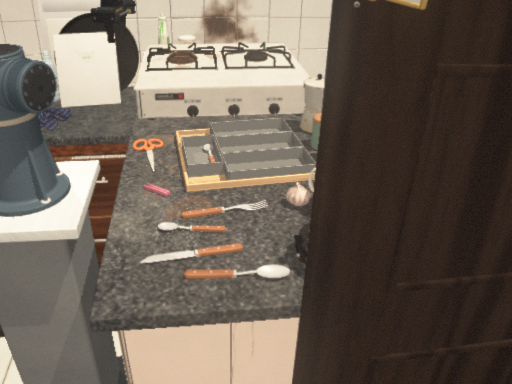

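Top view: image up is +x and image left is +y. The loose pieces, left to right, are the fork (290,205, head up), teaspoon (313,228, head down), knife (342,228, head down) and spoon (363,200, head up). The tray is at (150–262, 125–242). The teaspoon already in its bin has its head to the left. The side view agrees.

```bash
python3 - <<'E'
from h import *
c=cap('top','top1.png'); I=c['frame']; hsv=cv2.cvtColor(I,cv2.COLOR_RGB2HSV)
# wood handle: red-brown saturated
m=((hsv[...,0]<12)|(hsv[...,0]>174))&(hsv[...,1]>110)&(hsv[...,2]>70)
roi=np.zeros_like(m); roi[120:262,145:385]=1
m=(m&roi).astype(np.uint8)
n,l,st,ce=cv2.connectedComponentsWithStats(m)
vis=cv2.resize(I[110:270,140:390],None,fx=3.2,fy=3.2,interpolation=cv2.INTER_CUBIC)
def axis(P):
    q=P.mean(0);u,s,v=np.linalg.svd(P-q);return q,v[0],(P-q)@v[0]
for i in range(1,n):
    if st[i,4]<40: continue
    ys,xs=np.nonzero(l==i)
    z=0.009 if ce[i][0]>275 else 0.018
    P=toz(c,np.c_[xs,ys],z)[:,:2]; q,v,t=axis(P); 
    if v[0]<0:v=-v
    print('wood',np.round(ce[i]),st[i,4],'c',np.round(q,4),'yaw',round(np.degrees(np.arctan2(v[1],v[0])),1),'len',round(np.ptp(t),4))
for k in 'fork knife spoon teaspoon'.split():
    r=finder.outline_of('top',k)
    for e in r[:2]:
        ys,xs=np.nonzero(e['pixels']); P=toz(c,np.c_[xs,ys],0.007)[:,:2];q,v,t=axis(P)
        if v[0]<0:v=-v;t=-t
        print(k,round(e['confidence'],2),len(xs),np.round([xs.mean(),ys.mean()]),'yaw',round(np.degrees(np.arctan2(v[1],v[0])),1),'ends',np.round(q+v*t.min(),4),np.round(q+v*t.max(),4))
        cn,_=cv2.findContours(e['pixels'].astype(np.uint8),0,2)
for k in 'forks_bin knives_bin spoons_bin teaspoons_bin'.split():
    for e in finder.outline_of('top',k)[:1]:
        M=e['pixels'].astype(np.uint8);(cx,cy),wh,a=cv2.minAreaRect(cv2.findNonZero(M))
        b=cv2.boxPoints(((cx,cy),wh,a));W=toz(c,b,0.042)[:,:2]
        print(k,round(e['confidence'],2),'ctr',W.mean(0).round(4),'sides',np.linalg.norm(np.diff(W,axis=0),axis=1).round(3), [round(np.degrees(np.arctan2(d[1],d[0])),1) for d in np.diff(W,axis=0)[:2]])
        cv2.polylines(vis,[((b-[140,110])*3.2).astype(int)],True,(0,255,0))
mm=cv2.resize(m[110:270,140:390],None,fx=3.2,fy=3.2,interpolation=0)
cs,_=cv2.findContours(mm,0,2);cv2.drawContours(vis,cs,-1,(255,255,0),1)
cv2.imwrite('pics/crop1.png',vis[...,::-1])
print('stove/knob y',toz(c,[[114,170],[126,170]],0.08)[:,:2])
E
```

```text
fork 0.72 234 [292. 209.] yaw 8.9 ends [ 0.3747 -0.1385] [ 0.5297 -0.1141]
knife 0.57 259 [341. 226.] yaw 6.3 ends [ 0.3072 -0.2824] [ 0.4894 -0.2622]
spoon 0.59 449 [362. 197.] yaw -6.3 ends [ 0.3786 -0.3302] [ 0.5699 -0.3515]
teaspoon 0.63 190 [313. 231.] yaw -8.2 ends [ 0.3263 -0.1784] [ 0.4563 -0.1971]
forks_bin 0.82 ctr [0.5826 0.1483] sides [0.109 0.229 0.106] [np.float64(-86.4), np.float64(-175.8)]
knives_bin 0.66 ctr [0.5716 0.2499] sides [0.107 0.233 0.104] [np.float64(-87.3), np.float64(-175.9)]
spoons_bin 0.6 ctr [0.5913 0.0455] sides [0.104 0.229 0.101] [np.float64(-85.0), np.float64(-175.1)]
teaspoons_bin 0.95 ctr [0.4259 0.1164] sides [0.174 0.091 0.171] [np.float64(-84.6), np.float64(-174.3)]
stove/knob y [[0.56527662 0.39505012]
 [0.56481703 0.36036525]]
```

View pics/crop1.png

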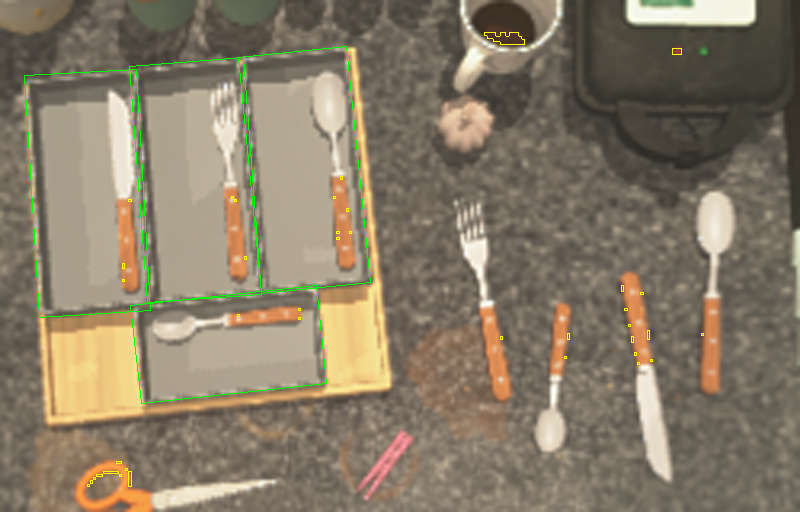

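The crop shows the bin outlines fitting well, with the tray turned about +4.5°. My wood threshold misses the orange handles, so I'm widening the hue.

```bash
cat > m.py <<'E'
from h import *
def axis(P):
    q=P.mean(0);u,s,v=np.linalg.svd(P-q,full_matrices=False);return q,v[0],(P-q)@v[0]
def wood(c,zl=0.010,zb=0.019,roi=(120,262,145,385)):
    I=c['frame']; hsv=cv2.cvtColor(I,cv2.COLOR_RGB2HSV)
    m=(hsv[...,0]<13)&(hsv[...,1]>120)&(hsv[...,2]>110)
    r=np.zeros_like(m); r[roi[0]:roi[1],roi[2]:roi[3]]=1
    m=cv2.morphologyEx((m&r).astype(np.uint8),cv2.MORPH_CLOSE,np.ones((3,3)))
    n,l,st,ce=cv2.connectedComponentsWithStats(m); out=[]
    for i in range(1,n):
        if st[i,4]<50: continue
        ys,xs=np.nonzero(l==i); z=zl if ce[i][0]>275 else zb
        P=toz(c,np.c_[xs,ys],z)[:,:2]; q,v,t=axis(P)
        if v[0]+0.3*v[1]<0:v=-v
        out.append((np.round(ce[i]),st[i,4],q,np.degrees(np.arctan2(v[1],v[0])),np.ptp(t)))
        print(np.round(ce[i]),st[i,4],'c',np.round(q,4),'yaw',round(out[-1][3],1),'len',round(np.ptp(t),4))
    return m
E
python3 - <<'E'
from m import *
c=cap('top'); wood(c)
s=cap('side'); o,d=ray(s,[[275,90],[275,110],[232,110]]); print(o+d*((np.array([.395,.37,.37])-o[1])/d[:,1])[:,None])
hsv=cv2.cvtColor(s['frame'],cv2.COLOR_RGB2HSV); 
wood(s,.006,.018,(130,290,120,300))
E
```

```text
[247. 180.] 129 c [0.5421 0.0114] yaw 5.5 len 0.0879
[213. 183.] 129 c [0.5338 0.1149] yaw 5.7 len 0.0858
[179. 187.] 128 c [0.5237 0.2177] yaw 4.8 len 0.0874
[338. 209.] 155 c [ 0.4493 -0.2672] yaw 7.5 len 0.0874
[314. 215.] 95 c [ 0.4315 -0.1937] yaw -9.3 len 0.0658
[362. 218.] 158 c [ 0.4196 -0.336 ] yaw -5.0 len 0.0858
[223. 208.] 90 c [0.4549 0.0853] yaw 95.4 len 0.0649
[294. 221.] 155 c [ 0.415  -0.1325] yaw 8.8 len 0.0892
[173. 257.] 78 c [0.3103 0.2331] yaw 94.3 len 0.048
[[0.67273875 0.395      0.10059223]
 [0.67111981 0.37       0.04299175]
 [0.53421312 0.37       0.04676255]]
[148. 144.] 285 c [0.2818 0.2044] yaw 19.8 len 0.0869
[201. 212.] 249 c [ 0.4175 -0.1519] yaw 9.6 len 0.0868
[209. 229.] 168 c [ 0.4313 -0.2135] yaw -7.8 len 0.0649
[221. 249.] 303 c [ 0.4501 -0.2843] yaw 7.7 len 0.0862
[208. 274.] 379 c [ 0.4224 -0.3518] yaw -5.3 len 0.0863
```

```bash
cat > plan.py <<'E'
import numpy as np, json, sys, math
# usage: plan.py x,y,z,yaw[,speed_mm] ... ; start pose from pose.json; prints calls, saves the end pose
try: p=json.load(open('pose.json'))
except Exception: p=[.17,.602,.24,164.27]
for a in sys.argv[1:]:
    w=[float(v) for v in a.split(',')]; v=w[4]/1000 if len(w)>4 else .035; w=np.array(w[:4])
    N=max(1,math.ceil(max(np.linalg.norm(w[:3]-p[:3])/v,abs(w[3]-p[3])/6.5)))
    path=[np.array(p)+(w-p)*i/N for i in range(1,N+1)]
    ncall=math.ceil(N/8)
    for ch in np.array_split(path,ncall):
        c,s=math.cos(math.radians(p[3])),math.sin(math.radians(p[3])); rows=[]
        for q in ch:
            d=q-p; r=[round(c*d[0]+s*d[1],4),round(s*d[0]-c*d[1],4),round(-d[2],4),0,0,round(-d[3],1)]
            rows.append(r)
        p=[p[0]+c*r[0]+s*r[1],p[1]+s*r[0]-c*r[1],p[2]-r[2],p[3]-r[5]]
        print(json.dumps([rows]).replace(' ',''))
    print('  ->',np.round(p,4).tolist())
json.dump([float(x) for x in p],open('pose.json','w'))
E
python3 plan.py .42,.15,.24,176 .437,-.129,.12,188.9 .437,-.129,.020,188.9,20
```

```text
[[[-0.0242,-0.0245,-0.0,0,0,-0.8],[-0.0484,-0.049,-0.0,0,0,-1.6],[-0.0726,-0.0735,-0.0,0,0,-2.3],[-0.0968,-0.0979,-0.0,0,0,-3.1],[-0.1211,-0.1224,-0.0,0,0,-3.9],[-0.1453,-0.1469,-0.0,0,0,-4.7],[-0.1695,-0.1714,-0.0,0,0,-5.5],[-0.1937,-0.1959,-0.0,0,0,-6.3]]]
[[[-0.0214,-0.027,-0.0,0,0,-0.7],[-0.0428,-0.054,-0.0,0,0,-1.5],[-0.0641,-0.081,-0.0,0,0,-2.3],[-0.0855,-0.108,-0.0,0,0,-3.1],[-0.1069,-0.135,-0.0,0,0,-3.9],[-0.1283,-0.162,-0.0,0,0,-4.6],[-0.1496,-0.189,-0.0,0,0,-5.4]]]
  -> [0.4199, 0.15, 0.24, 175.97]
[[[-0.0041,-0.0308,0.0133,0,0,-1.4],[-0.0081,-0.0616,0.0267,0,0,-2.9],[-0.0122,-0.0924,0.04,0,0,-4.3],[-0.0163,-0.1231,0.0533,0,0,-5.7],[-0.0203,-0.1539,0.0667,0,0,-7.2]]]
[[[-0.0002,-0.0311,0.0133,0,0,-1.4],[-0.0004,-0.0621,0.0266,0,0,-2.9],[-0.0006,-0.0932,0.04,0,0,-4.3],[-0.0007,-0.1243,0.0533,0,0,-5.7]]]
  -> [0.437, -0.1291, 0.12, 188.87]
[[[-0.0,0.0,0.0167,0,0,-0.0],[-0.0,0.0,0.0333,0,0,-0.0],[-0.0,0.0,0.05,0,0,-0.0],[-0.0,0.0,0.0667,0,0,-0.0],[-0.0,0.0,0.0833,0,0,-0.0],[-0.0001,0.0,0.1,0,0,-0.0]]]
  -> [0.4371, -0.129, 0.02, 188.87]
```

>>> play_rows:
  motion:
    - [[-0.024,-0.0245,0,0,0,-0.8],[-0.0484,-0.049,0,0,0,-1.6],[-0.0726,-0.0735,0,0,0,-2.3],[-0.0968,-0.0979,0,0,0,-3.1],[-0.1211,-0.1224,0,0,0,-3.9],[-0.1453,-0.1469,0,0,0,-4.7],[-0.1695,-0.1714,0,0,0,-5.5],[-0.1937,-0.1959,0,0,0,-6.3]]
  fingers: 0.05

```text
time_s: 2.12
position: [0.3034, 0.3591, 0.2398]
tcp_rot: [[-0.987, 0.163, 0.001], [0.163, 0.987, 0.0], [-0.001, 0.001, -1.0]]
force: [0.8, 0.6, -0.2]
opening: 0.589
grasp_force: 0.0
```

>>> play_rows:
  motion:
    - [[-0.0214,-0.027,0,0,0,-0.7],[-0.0428,-0.054,0,0,0,-1.5],[-0.0641,-0.081,0,0,0,-2.3],[-0.0855,-0.108,0,0,0,-3.1],[-0.1069,-0.135,0,0,0,-3.9],[-0.1283,-0.162,0,0,0,-4.6],[-0.1496,-0.189,0,0,0,-5.4]]

```text
time_s: 2.7
position: [0.4201, 0.1479, 0.2399]
tcp_rot: [[-0.998, 0.07, 0.001], [0.07, 0.998, 0.0], [-0.001, 0.0, -1.0]]
force: [0.7, -0.0, 0.0]
opening: 0.573
grasp_force: 0.0
```

>>> play_rows:
  motion:
    - [[-0.0041,-0.0308,0.0133,0,0,-1.4],[-0.0081,-0.0616,0.0267,0,0,-2.9],[-0.0122,-0.0924,0.04,0,0,-4.3],[-0.0163,-0.1231,0.0533,0,0,-5.7],[-0.0203,-0.1539,0.0667,0,0,-7.2]]

```text
time_s: 3.12
position: [0.4291, -0.0071, 0.1726]
tcp_rot: [[-0.998, -0.056, 0.001], [-0.056, 0.998, -0.0], [-0.001, -0.0, -1.0]]
force: [1.4, 1.1, 0.3]
opening: 0.575
grasp_force: 0.0
```

>>> play_rows:
  motion:
    - [[-0.0002,-0.0311,0.0133,0,0,-1.4],[-0.0004,-0.0621,0.0266,0,0,-2.9],[-0.0006,-0.0932,0.04,0,0,-4.3],[-0.0007,-0.1243,0.0533,0,0,-5.7],[-0.0007,-0.1243,0.0533,0,0,-5.7],[-0.0007,-0.1243,0.0533,0,0,-5.7]]

```text
time_s: 3.62
position: [0.4365, -0.1312, 0.119]
tcp_rot: [[-0.989, -0.15, -0.001], [-0.15, 0.989, 0.0], [0.0, 0.001, -1.0]]
force: [0.3, 0.6, 0.4]
opening: 0.571
grasp_force: 0.0
```

>>> play_rows:
  motion:
    - [[0,0,0.0167,0,0,0],[0,0,0.0333,0,0,0],[0,0,0.05,0,0,0],[0,0,0.0667,0,0,0],[0,0,0.0833,0,0,0],[0,0,0.1,0,0,0],[0,0,0.1,0,0,0]]

```text
time_s: 4.2
position: [0.4359, -0.128, 0.0184]
tcp_rot: [[-0.988, -0.155, -0.002], [-0.155, 0.988, 0.001], [0.002, 0.002, -1.0]]
force: [-0.5, -0.2, -0.2]
opening: 0.576
grasp_force: 0.0
```

>>> play_rows:
  motion:
    - [[0,0,0,0,0,0],[0,0,0,0,0,0],[0,0,0,0,0,0],[0,0,0,0,0,0],[0,0,0,0,0,0],[0,0,0,0,0,0]]
  fingers: 0.0

```text
time_s: 4.7
position: [0.4365, -0.1297, 0.0201]
tcp_rot: [[-0.988, -0.154, 0.001], [-0.154, 0.988, -0.0], [-0.001, -0.001, -1.0]]
force: [-0.9, 0.3, -0.2]
opening: 0.208
grasp_force: 0.0
```

>>> play_rows:
  motion:
    - [[0,0,-0.015,0,0,0],[0,0,-0.03,0,0,0],[0,0,-0.05,0,0,0],[0,0,-0.075,0,0,0],[0,0,-0.1,0,0,0],[0,0,-0.1,0,0,0]]

```text
time_s: 5.2
position: [0.4383, -0.1307, 0.1231]
tcp_rot: [[-0.988, -0.154, 0.007], [-0.154, 0.988, -0.004], [-0.006, -0.005, -1.0]]
force: [0.4, -0.1, -1.5]
opening: 0.176
grasp_force: 30.0
```

```bash
echo '[0.4371,-0.129,0.12,188.87]' > pose.json; python3 - <<'E'
from h import *
c=cap('side','side2.png'); I=c['frame'][100:290,100:320]
cv2.imwrite('pics/s2.png',cv2.resize(I,None,fx=3,fy=3)[...,::-1])
E
python3 plan.py .5518,.1596,.12,184.8,30 .5518,.1596,.031,184.8,20
```

```text
[[[-0.0143,0.0243,-0.0,0,0,0.4],[-0.0287,0.0486,-0.0,0,0,0.7],[-0.043,0.0729,-0.0,0,0,1.1],[-0.0574,0.0973,-0.0,0,0,1.5],[-0.0717,0.1216,-0.0,0,0,1.8],[-0.0861,0.1459,-0.0,0,0,2.2]]]
[[[-0.0134,0.0248,-0.0,0,0,0.4],[-0.0268,0.0497,-0.0,0,0,0.8],[-0.0402,0.0745,-0.0,0,0,1.1],[-0.0536,0.0994,-0.0,0,0,1.5],[-0.067,0.1242,-0.0,0,0,1.9]]]
  -> [0.5518, 0.1596, 0.12, 184.77]
[[[-0.0,0.0,0.0178,0,0,-0.0],[-0.0,0.0,0.0356,0,0,-0.0],[-0.0,0.0,0.0534,0,0,-0.0],[-0.0,0.0,0.0712,0,0,-0.0],[-0.0,0.0,0.089,0,0,-0.0]]]
  -> [0.5518, 0.1596, 0.031, 184.77]
```

View pics/s2.png

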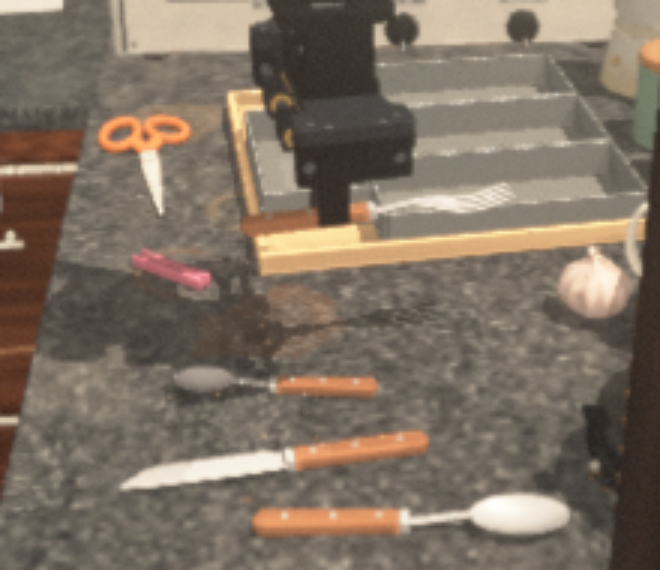

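The fork is held level in the jaws (crop 245–510, 205) at the front of its handle. The other three pieces are undisturbed. Next I place it.

>>> play_rows:
  motion:
    - [[-0.0143,0.0243,0,0,0,0.4],[-0.0287,0.0486,0,0,0,0.7],[-0.043,0.0729,0,0,0,1.1],[-0.0574,0.0973,0,0,0,1.5],[-0.0717,0.1216,0,0,0,1.8],[-0.0861,0.1459,0,0,0,2.2]]

```text
time_s: 5.75
position: [0.4983, 0.0292, 0.1182]
tcp_rot: [[-0.993, -0.115, -0.003], [-0.115, 0.993, 0.0], [0.003, 0.001, -1.0]]
force: [0.1, -0.5, -0.9]
opening: 0.176
grasp_force: 30.0
```

>>> play_rows:
  motion:
    - [[-0.0134,0.0248,0,0,0,0.4],[-0.0268,0.0497,0,0,0,0.8],[-0.0402,0.0745,0,0,0,1.1],[-0.0536,0.0994,0,0,0,1.5],[-0.067,0.1242,0,0,0,1.9],[-0.067,0.1242,0,0,0,1.9],[-0.067,0.1242,0,0,0,1.9]]

```text
time_s: 6.33
position: [0.5504, 0.1601, 0.118]
tcp_rot: [[-0.996, -0.086, -0.002], [-0.086, 0.996, -0.0], [0.002, -0.0, -1.0]]
force: [-0.5, 0.4, -1.1]
opening: 0.172
grasp_force: 30.0
```

>>> play_rows:
  motion:
    - [[0,0,0.0178,0,0,0],[0,0,0.0356,0,0,0],[0,0,0.0534,0,0,0],[0,0,0.0712,0,0,0],[0,0,0.081,0,0,0],[0,0,0.086,0,0,0],[0,0,0.089,0,0,0],[0,0,0.089,0,0,0]]

```text
time_s: 7.0
position: [0.55, 0.1581, 0.0313]
tcp_rot: [[-0.997, -0.082, -0.002], [-0.082, 0.997, -0.001], [0.002, -0.0, -1.0]]
force: [-1.0, -0.8, -0.1]
opening: 0.176
grasp_force: 30.0
```

```bash
python3 - <<'E'
from h import *
c=cap('side','side3.png'); I=c['frame'][90:210,150:330]
cv2.imwrite('pics/s3.png',cv2.resize(I,None,fx=4,fy=4)[...,::-1])
E
python3 plan.py .5518,.1596,.14,184.77 .4424,-.338,.12,174.5  .4424,-.338,.020,174.5,20
```

```text
[[[-0.0,0.0,-0.0273,0,0,-0.0],[-0.0,0.0,-0.0545,0,0,-0.0],[-0.0,0.0,-0.0818,0,0,-0.0],[-0.0,0.0,-0.109,0,0,-0.0]]]
  -> [0.5518, 0.1596, 0.14, 184.77]
[[[0.01,-0.0325,0.0013,0,0,0.7],[0.0201,-0.0649,0.0027,0,0,1.4],[0.0301,-0.0974,0.004,0,0,2.1],[0.0401,-0.1298,0.0053,0,0,2.7],[0.0501,-0.1623,0.0067,0,0,3.4],[0.0602,-0.1947,0.008,0,0,4.1],[0.0702,-0.2272,0.0093,0,0,4.8],[0.0802,-0.2596,0.0107,0,0,5.5]]]
[[[0.0069,-0.0333,0.0013,0,0,0.7],[0.0137,-0.0665,0.0026,0,0,1.3],[0.0206,-0.0998,0.004,0,0,2.0],[0.0275,-0.133,0.0053,0,0,2.7],[0.0344,-0.1663,0.0066,0,0,3.4],[0.0412,-0.1996,0.008,0,0,4.1],[0.0481,-0.2328,0.0093,0,0,4.8]]]
  -> [0.4424, -0.338, 0.12, 174.47]
[[[-0.0,-0.0,0.0167,0,0,-0.0],[-0.0,-0.0,0.0333,0,0,-0.0],[-0.0,-0.0,0.05,0,0,-0.0],[-0.0,-0.0,0.0667,0,0,-0.0],[-0.0,-0.0,0.0833,0,0,-0.0],[-0.0,-0.0,0.1,0,0,-0.0]]]
  -> [0.4424, -0.338, 0.02, 174.47]
```

View pics/s3.png

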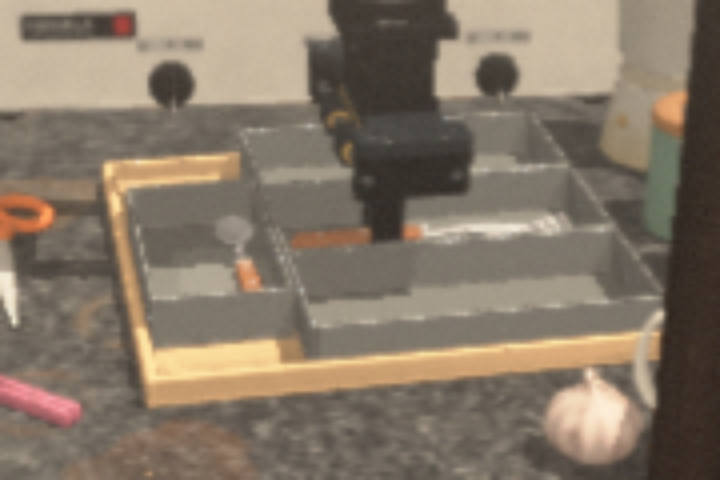

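The fork is down in the middle (forks) bin, at crop (290–560, 230). I'll release it and go to the spoon.

>>> play_rows:
  motion:
    - [[0,0,0,0,0,0],[0,0,0,0,0,0],[0,0,0,0,0,0],[0,0,0,0,0,0]]
  fingers: 0.028

```text
time_s: 7.38
position: [0.5515, 0.159, 0.0307]
tcp_rot: [[-0.997, -0.083, 0.001], [-0.083, 0.997, 0.0], [-0.001, 0.0, -1.0]]
force: [0.2, -0.2, -0.4]
opening: 0.308
grasp_force: 0.0
```

>>> play_rows:
  motion:
    - [[0,0,-0.015,0,0,0],[0,0,-0.035,0,0,0],[0,0,-0.065,0,0,0],[0,0,-0.095,0,0,0],[0,0,-0.109,0,0,0]]

```text
time_s: 7.8
position: [0.5529, 0.1592, 0.1428]
tcp_rot: [[-0.997, -0.083, 0.005], [-0.083, 0.997, 0.0], [-0.005, 0.0, -1.0]]
force: [0.3, -0.6, 0.6]
opening: 0.32
grasp_force: 0.0
```

>>> play_rows:
  motion:
    - [[0.01,-0.0325,0.0013,0,0,0.7],[0.0201,-0.0649,0.0027,0,0,1.4],[0.0301,-0.0974,0.004,0,0,2.1],[0.0401,-0.1298,0.0053,0,0,2.7],[0.0501,-0.1623,0.0067,0,0,3.4],[0.0602,-0.1947,0.008,0,0,4.1],[0.0702,-0.2272,0.0093,0,0,4.8],[0.0802,-0.2596,0.0107,0,0,5.5]]
  fingers: 0.05

```text
time_s: 8.47
position: [0.4923, -0.1079, 0.1289]
tcp_rot: [[-1.0, 0.013, 0.001], [0.013, 1.0, -0.0], [-0.001, -0.0, -1.0]]
force: [0.9, 0.4, 0.0]
opening: 0.573
grasp_force: 0.0
```

>>> play_rows:
  motion:
    - [[0.0069,-0.0333,0.0013,0,0,0.7],[0.0137,-0.0665,0.0026,0,0,1.3],[0.0206,-0.0998,0.004,0,0,2.0],[0.0275,-0.133,0.0053,0,0,2.7],[0.0344,-0.1663,0.0066,0,0,3.4],[0.0412,-0.1996,0.008,0,0,4.1],[0.0481,-0.2328,0.0093,0,0,4.8],[0.0481,-0.2328,0.0093,0,0,4.8]]

```text
time_s: 9.13
position: [0.4417, -0.3461, 0.1198]
tcp_rot: [[-0.995, 0.102, 0.003], [0.102, 0.995, -0.007], [-0.004, -0.006, -1.0]]
force: [0.3, -0.1, 0.9]
opening: 0.572
grasp_force: 0.0
```

>>> play_rows:
  motion:
    - [[0,0,0.0167,0,0,0],[0,0,0.0333,0,0,0],[0,0,0.05,0,0,0],[0,0,0.0667,0,0,0],[0,0,0.0833,0,0,0],[0,0,0.1,0,0,0],[0,0,0.1,0,0,0]]

```text
time_s: 9.72
position: [0.4419, -0.3385, 0.0183]
tcp_rot: [[-0.995, 0.096, -0.0], [0.096, 0.995, 0.0], [0.0, 0.0, -1.0]]
force: [0.2, -0.2, -0.0]
opening: 0.575
grasp_force: 0.0
```

>>> play_rows:
  motion:
    - [[0,0,0,0,0,0],[0,0,0,0,0,0],[0,0,0,0,0,0],[0,0,0,0,0,0],[0,0,0,0,0,0],[0,0,0,0,0,0],[0,0,0,0,0,0],[0,0,0,0,0,0]]
  fingers: 0.0

```text
time_s: 10.38
position: [0.4416, -0.3386, 0.0198]
tcp_rot: [[-0.995, 0.097, 0.0], [0.097, 0.995, -0.0], [-0.0, -0.0, -1.0]]
force: [-0.4, 0.2, 1.8]
opening: 0.176
grasp_force: 30.0
```

```bash
python3 - <<'E'
from m import *
c=cap('top','top4.png'); wood(c)
E
python3 plan.py .4424,-.338,.12,174.47 .5603,.0566,.12,184.8,30 .5603,.0566,.031,184.8,20
```

```text
[247. 180.] 116 c [0.5425 0.0118] yaw 5.3 len 0.0855
[213. 184.] 122 c [0.5319 0.1145] yaw 4.9 len 0.085
[200. 185.] 130 c [0.5283 0.1558] yaw 4.5 len 0.0881
[180. 188.] 107 c [0.5195 0.2167] yaw 3.3 len 0.0874
[223. 208.] 89 c [0.4548 0.0851] yaw 95.6 len 0.0649
[173. 257.] 78 c [0.3103 0.2331] yaw 94.3 len 0.048
[[[-0.0,-0.0,-0.0333,0,0,-0.0],[-0.0,-0.0,-0.0667,0,0,-0.0],[-0.0,-0.0,-0.1,0,0,-0.0]]]
  -> [0.4424, -0.338, 0.12, 174.47]
[[[-0.0057,0.0289,-0.0,0,0,-0.7],[-0.0113,0.0577,-0.0,0,0,-1.5],[-0.017,0.0866,-0.0,0,0,-2.2],[-0.0227,0.1155,0.0,0,0,-3.0],[-0.0283,0.1443,0.0,0,0,-3.7],[-0.034,0.1732,0.0,0,0,-4.4],[-0.0397,0.202,0.0,0,0,-5.2]]]
[[[-0.0082,0.0283,0.0,0,0,-0.7],[-0.0165,0.0565,0.0,0,0,-1.4],[-0.0247,0.0847,0.0,0,0,-2.2],[-0.033,0.113,0.0,0,0,-2.9],[-0.0413,0.1412,0.0,0,0,-3.7],[-0.0495,0.1694,0.0,0,0,-4.4],[-0.0578,0.1977,0.0,0,0,-5.1]]]
  -> [0.5603, 0.0566, 0.12, 184.77]
[[[0.0,-0.0,0.0178,0,0,-0.0],[0.0,-0.0,0.0356,0,0,-0.0],[0.0,-0.0,0.0534,0,0,-0.0],[0.0,-0.0,0.0712,0,0,-0.0],[0.0,-0.0,0.089,0,0,-0.0]]]
  -> [0.5603, 0.0566, 0.031, 184.77]
```

>>> play_rows:
  motion:
    - [[0,0,-0.015,0,0,0],[0,0,-0.03,0,0,0],[0,0,-0.05,0,0,0],[0,0,-0.075,0,0,0],[0,0,-0.1,0,0,0],[0,0,-0.1,0,0,0]]

```text
time_s: 10.93
position: [0.4435, -0.3407, 0.1237]
tcp_rot: [[-0.995, 0.096, 0.006], [0.096, 0.995, -0.007], [-0.006, -0.006, -1.0]]
force: [0.3, -0.5, -0.5]
opening: 0.178
grasp_force: 30.0
```

>>> play_rows:
  motion:
    - [[-0.0057,0.0289,0,0,0,-0.7],[-0.0113,0.0577,0,0,0,-1.5],[-0.017,0.0866,0,0,0,-2.2],[-0.0227,0.1155,0,0,0,-3.0],[-0.0283,0.1443,0,0,0,-3.7],[-0.034,0.1732,0,0,0,-4.4],[-0.0397,0.202,0,0,0,-5.2]]

```text
time_s: 11.52
position: [0.5003, -0.1398, 0.1188]
tcp_rot: [[-1.0, 0.006, -0.001], [0.006, 1.0, 0.001], [0.001, 0.001, -1.0]]
force: [0.7, 1.1, -1.3]
opening: 0.183
grasp_force: 30.0
```

>>> play_rows:
  motion:
    - [[-0.0082,0.0283,0,0,0,-0.7],[-0.0165,0.0565,0,0,0,-1.4],[-0.0247,0.0847,0,0,0,-2.2],[-0.033,0.113,0,0,0,-2.9],[-0.0413,0.1412,0,0,0,-3.7],[-0.0495,0.1694,0,0,0,-4.4],[-0.0578,0.1977,0,0,0,-5.1],[-0.0578,0.1977,0,0,0,-5.1]]

```text
time_s: 12.18
position: [0.5604, 0.0606, 0.1188]
tcp_rot: [[-0.996, -0.087, 0.001], [-0.087, 0.996, 0.002], [-0.001, 0.002, -1.0]]
force: [-0.3, -0.2, 0.3]
opening: 0.179
grasp_force: 30.0
```

>>> play_rows:
  motion:
    - [[0,0,0.0178,0,0,0],[0,0,0.0356,0,0,0],[0,0,0.0534,0,0,0],[0,0,0.0712,0,0,0],[0,0,0.081,0,0,0],[0,0,0.086,0,0,0],[0,0,0.089,0,0,0],[0,0,0.089,0,0,0]]

```text
time_s: 12.85
position: [0.5595, 0.0558, 0.0302]
tcp_rot: [[-0.997, -0.083, -0.001], [-0.083, 0.997, -0.0], [0.001, 0.0, -1.0]]
force: [0.3, 0.2, -0.5]
opening: 0.18
grasp_force: 30.0
```

```bash
python3 - <<'E'
from h import *
c=cap('side','side5.png'); I=c['frame'][90:210,150:330]
cv2.imwrite('pics/s5.png',cv2.resize(I,None,fx=4,fy=4)[...,::-1])
E
python3 plan.py .5603,.0566,.14,184.77 .4157,-.1913,.12,171.2  .4157,-.1913,.020,171.2,20
```

```text
[[[0.0,-0.0,-0.0272,0,0,-0.0],[0.0,-0.0,-0.0545,0,0,-0.0],[0.0,-0.0,-0.0817,0,0,-0.0],[0.0,-0.0,-0.109,0,0,-0.0]]]
  -> [0.5603, 0.0566, 0.14, 184.77]
[[[0.0183,-0.0261,0.0022,0,0,1.5],[0.0366,-0.0522,0.0044,0,0,3.0],[0.0549,-0.0783,0.0067,0,0,4.5],[0.0732,-0.1045,0.0089,0,0,6.0],[0.0915,-0.1306,0.0111,0,0,7.5]]]
[[[0.0148,-0.0283,0.0022,0,0,1.5],[0.0295,-0.0565,0.0045,0,0,3.1],[0.0442,-0.0848,0.0067,0,0,4.6],[0.059,-0.1131,0.0089,0,0,6.1]]]
  -> [0.4157, -0.1913, 0.12, 171.17]
[[[-0.0,-0.0,0.0167,0,0,-0.0],[-0.0,-0.0,0.0333,0,0,-0.0],[-0.0,-0.0,0.05,0,0,-0.0],[-0.0,-0.0,0.0667,0,0,-0.0],[-0.0,-0.0,0.0833,0,0,-0.0],[-0.0,-0.0,0.1,0,0,-0.0]]]
  -> [0.4157, -0.1913, 0.02, 171.17]
```

View pics/s5.png

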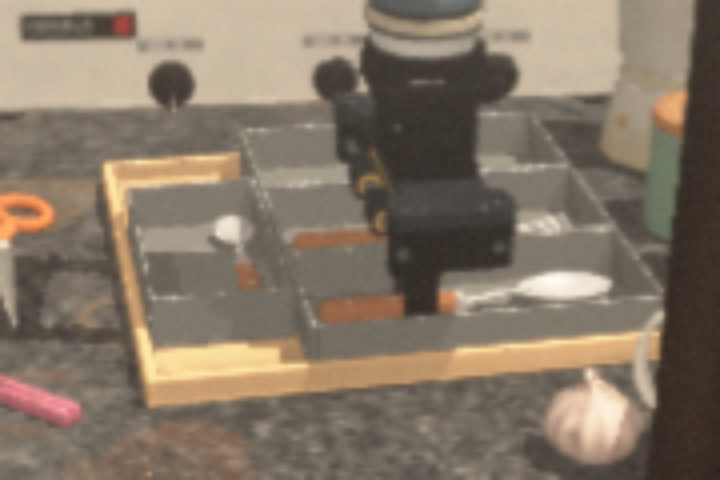

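The spoon is level in its bin (crop 320–610, 300). I'll release it and fetch the teaspoon.

>>> play_rows:
  motion:
    - [[0,0,0,0,0,0],[0,0,0,0,0,0],[0,0,0,0,0,0],[0,0,0,0,0,0]]
  fingers: 0.028

```text
time_s: 13.23
position: [0.56, 0.056, 0.0312]
tcp_rot: [[-0.997, -0.083, 0.001], [-0.083, 0.997, -0.0], [-0.001, -0.0, -1.0]]
force: [-0.5, -0.4, -0.3]
opening: 0.304
grasp_force: 0.0
```

>>> play_rows:
  motion:
    - [[0,0,-0.015,0,0,0],[0,0,-0.035,0,0,0],[0,0,-0.065,0,0,0],[0,0,-0.095,0,0,0],[0,0,-0.109,0,0,0]]

```text
time_s: 13.65
position: [0.5613, 0.056, 0.1431]
tcp_rot: [[-0.997, -0.083, 0.006], [-0.083, 0.997, -0.001], [-0.005, -0.001, -1.0]]
force: [0.8, 0.2, -0.1]
opening: 0.324
grasp_force: 0.0
```

>>> play_rows:
  motion:
    - [[0.0183,-0.0261,0.0022,0,0,1.5],[0.0366,-0.0522,0.0044,0,0,3.0],[0.0549,-0.0783,0.0067,0,0,4.5],[0.0732,-0.1045,0.0089,0,0,6.0],[0.0915,-0.1306,0.0111,0,0,7.5]]
  fingers: 0.045

```text
time_s: 14.07
position: [0.4785, -0.0826, 0.1289]
tcp_rot: [[-0.999, 0.048, 0.001], [0.048, 0.999, -0.001], [-0.001, -0.0, -1.0]]
force: [-0.3, -0.4, -0.6]
opening: 0.507
grasp_force: 0.0
```

>>> play_rows:
  motion:
    - [[0.0148,-0.0283,0.0022,0,0,1.5],[0.0295,-0.0565,0.0045,0,0,3.1],[0.0442,-0.0848,0.0067,0,0,4.6],[0.059,-0.1131,0.0089,0,0,6.1],[0.059,-0.1131,0.0089,0,0,6.1],[0.059,-0.1131,0.0089,0,0,6.1]]

```text
time_s: 14.57
position: [0.4144, -0.1933, 0.1198]
tcp_rot: [[-0.988, 0.158, 0.0], [0.158, 0.988, -0.0], [-0.0, -0.0, -1.0]]
force: [0.2, 0.5, 0.4]
opening: 0.514
grasp_force: 0.0
```

>>> play_rows:
  motion:
    - [[0,0,0.0167,0,0,0],[0,0,0.0333,0,0,0],[0,0,0.05,0,0,0],[0,0,0.0667,0,0,0],[0,0,0.0833,0,0,0],[0,0,0.1,0,0,0],[0,0,0.1,0,0,0]]

```text
time_s: 15.15
position: [0.4154, -0.1905, 0.0182]
tcp_rot: [[-0.988, 0.152, -0.001], [0.152, 0.988, 0.001], [0.001, 0.001, -1.0]]
force: [-1.6, -0.4, -0.2]
opening: 0.519
grasp_force: 0.0
```

>>> play_rows:
  motion:
    - [[0,0,0,0,0,0],[0,0,0,0,0,0],[0,0,0,0,0,0],[0,0,0,0,0,0],[0,0,0,0,0,0],[0,0,0,0,0,0],[0,0,0,0,0,0],[0,0,0,0,0,0]]
  fingers: 0.0

```text
time_s: 15.82
position: [0.415, -0.1919, 0.0199]
tcp_rot: [[-0.988, 0.154, 0.001], [0.154, 0.988, -0.0], [-0.001, -0.0, -1.0]]
force: [0.8, 1.1, 4.2]
opening: 0.15
grasp_force: 30.0
```

```bash
python3 - <<'E'
from m import *
c=cap('top','top6.png'); wood(c)
E
python3 plan.py .4157,-.1913,.12,171.17 .4149,.0957,.12,94.8,28 .4149,.0957,.031,94.8,20
```

```text
[233. 179.] 111 c [0.5443 0.0546] yaw 4.3 len 0.0814
[213. 183.] 125 c [0.5331 0.1146] yaw 5.3 len 0.0854
[200. 184.] 129 c [0.5298 0.1557] yaw 5.1 len 0.0881
[180. 187.] 117 c [0.5214 0.2172] yaw 3.8 len 0.0874
[173. 257.] 78 c [0.3103 0.2331] yaw 94.3 len 0.048
[[[-0.0,-0.0,-0.0333,0,0,-0.0],[-0.0,-0.0,-0.0667,0,0,-0.0],[-0.0,-0.0,-0.1,0,0,-0.0]]]
  -> [0.4157, -0.1913, 0.12, 171.17]
[[[0.0037,0.0236,-0.0,0,0,6.4],[0.0075,0.0472,-0.0,0,0,12.7],[0.0112,0.0709,-0.0,0,0,19.1],[0.0149,0.0945,-0.0,0,0,25.5],[0.0187,0.1181,-0.0,0,0,31.8],[0.0224,0.1417,0.0,0,0,38.2]]]
[[[0.0176,0.0163,0.0,0,0,6.3],[0.0351,0.0325,0.0,0,0,12.7],[0.0527,0.0488,0.0,0,0,19.1],[0.0702,0.065,0.0,0,0,25.4],[0.0877,0.0813,0.0,0,0,31.8],[0.1053,0.0975,0.0,0,0,38.2]]]
  -> [0.4149, 0.0957, 0.12, 94.77]
[[[0.0,0.0,0.0178,0,0,-0.0],[0.0,0.0,0.0356,0,0,-0.0],[0.0,0.0,0.0534,0,0,-0.0],[0.0,0.0,0.0712,0,0,-0.0],[0.0,0.0,0.089,0,0,-0.0]]]
  -> [0.4149, 0.0957, 0.031, 94.77]
```

>>> play_rows:
  motion:
    - [[0,0,-0.015,0,0,0],[0,0,-0.03,0,0,0],[0,0,-0.05,0,0,0],[0,0,-0.075,0,0,0],[0,0,-0.1,0,0,0],[0,0,-0.1,0,0,0]]

```text
time_s: 16.37
position: [0.4166, -0.1933, 0.1229]
tcp_rot: [[-0.988, 0.154, 0.006], [0.153, 0.988, -0.005], [-0.006, -0.004, -1.0]]
force: [-0.3, -0.9, -0.1]
opening: 0.155
grasp_force: 30.0
```

>>> play_rows:
  motion:
    - [[0.0037,0.0236,0,0,0,6.4],[0.0075,0.0472,0,0,0,12.7],[0.0112,0.0709,0,0,0,19.1],[0.0149,0.0945,0,0,0,25.5],[0.0187,0.1181,0,0,0,31.8],[0.0224,0.1417,0,0,0,38.2]]

```text
time_s: 16.87
position: [0.4139, -0.0473, 0.1189]
tcp_rot: [[-0.677, 0.736, -0.001], [0.736, 0.677, 0.0], [0.001, -0.001, -1.0]]
force: [-0.3, 0.5, -0.5]
opening: 0.145
grasp_force: 30.0
```

>>> play_rows:
  motion:
    - [[0.0176,0.0163,0,0,0,6.3],[0.0351,0.0325,0,0,0,12.7],[0.0527,0.0488,0,0,0,19.1],[0.0702,0.065,0,0,0,25.4],[0.0877,0.0813,0,0,0,31.8],[0.1053,0.0975,0,0,0,38.2],[0.1053,0.0975,0,0,0,38.2],[0.1053,0.0975,0,0,0,38.2]]

```text
time_s: 17.53
position: [0.4135, 0.0959, 0.119]
tcp_rot: [[-0.088, 0.996, -0.001], [0.996, 0.088, -0.0], [-0.0, -0.001, -1.0]]
force: [-0.3, -1.0, -0.8]
opening: 0.146
grasp_force: 30.0
```

>>> play_rows:
  motion:
    - [[0,0,0.0178,0,0,0],[0,0,0.0356,0,0,0],[0,0,0.0534,0,0,0],[0,0,0.0712,0,0,0],[0,0,0.081,0,0,0],[0,0,0.086,0,0,0],[0,0,0.089,0,0,0],[0,0,0.089,0,0,0]]

```text
time_s: 18.2
position: [0.4141, 0.0944, 0.0301]
tcp_rot: [[-0.082, 0.997, -0.001], [0.997, 0.082, -0.0], [0.0, -0.001, -1.0]]
force: [-0.3, 0.4, -0.4]
opening: 0.153
grasp_force: 30.0
```

```bash
python3 - <<'E'
from h import *
c=cap('side','side7.png'); I=c['frame'][100:290,100:320]
cv2.imwrite('pics/s7.png',cv2.resize(I,None,fx=3,fy=3)[...,::-1])
E
python3 plan.py .4149,.0957,.14,94.77 .4277,-.2701,.12,7.6  .4277,-.2701,.020,7.6,20
```

```text
[[[0.0,0.0,-0.0272,0,0,-0.0],[0.0,0.0,-0.0545,0,0,-0.0],[0.0,0.0,-0.0818,0,0,-0.0],[0.0,0.0,-0.109,0,0,-0.0]]]
  -> [0.4149, 0.0957, 0.14, 94.77]
[[[-0.0261,-0.0013,0.0014,0,0,6.2],[-0.0522,-0.0025,0.0029,0,0,12.5],[-0.0783,-0.0038,0.0043,0,0,18.7],[-0.1045,-0.005,0.0057,0,0,24.9],[-0.1306,-0.0063,0.0071,0,0,31.1],[-0.1567,-0.0076,0.0086,0,0,37.4],[-0.1828,-0.0088,0.01,0,0,43.6]]]
[[[-0.0198,0.0171,0.0014,0,0,6.2],[-0.0396,0.0342,0.0029,0,0,12.4],[-0.0593,0.0513,0.0043,0,0,18.7],[-0.0791,0.0684,0.0057,0,0,24.9],[-0.0989,0.0855,0.0071,0,0,31.1],[-0.1187,0.1026,0.0086,0,0,37.3],[-0.1384,0.1197,0.01,0,0,43.6]]]
  -> [0.4278, -0.2701, 0.12, 7.57]
[[[-0.0,0.0,0.0167,0,0,-0.0],[-0.0,0.0,0.0333,0,0,-0.0],[-0.0,0.0,0.05,0,0,-0.0],[-0.0,0.0,0.0667,0,0,-0.0],[-0.0,0.0,0.0833,0,0,-0.0],[-0.0001,0.0,0.1,0,0,-0.0]]]
  -> [0.4277, -0.2701, 0.02, 7.57]
```

View pics/s7.png

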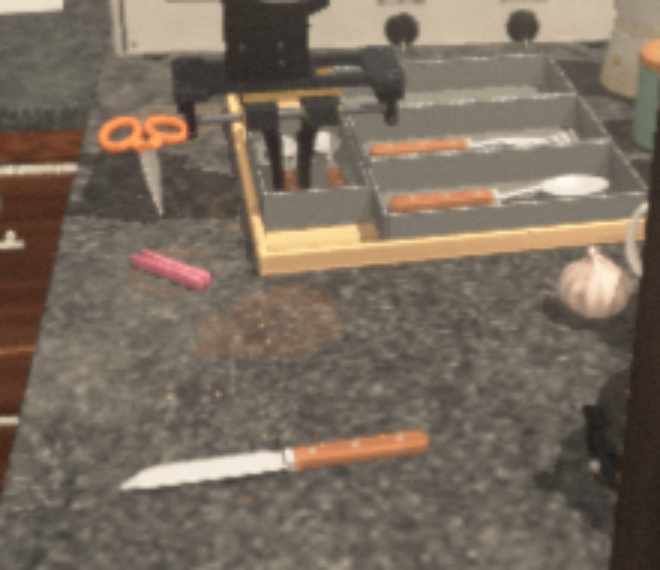

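The teaspoon is down in its bin beside the fixed one (crop 295,160), and the fork and spoon lie well in theirs. I'll release it and fetch the knife.

>>> play_rows:
  motion:
    - [[0,0,0,0,0,0],[0,0,0,0,0,0],[0,0,0,0,0,0],[0,0,0,0,0,0]]
  fingers: 0.025

```text
time_s: 18.58
position: [0.4144, 0.0951, 0.031]
tcp_rot: [[-0.083, 0.997, 0.001], [0.997, 0.083, -0.0], [-0.0, 0.001, -1.0]]
force: [0.8, -0.1, -0.3]
opening: 0.276
grasp_force: 0.0
```

>>> play_rows:
  motion:
    - [[0,0,-0.015,0,0,0],[0,0,-0.035,0,0,0],[0,0,-0.065,0,0,0],[0,0,-0.095,0,0,0],[0,0,-0.109,0,0,0]]

```text
time_s: 19.0
position: [0.415, 0.0952, 0.1424]
tcp_rot: [[-0.083, 0.997, 0.004], [0.997, 0.083, -0.0], [-0.001, 0.004, -1.0]]
force: [0.6, 0.7, 0.1]
opening: 0.286
grasp_force: 0.0
```

>>> play_rows:
  motion:
    - [[-0.0261,-0.0013,0.0014,0,0,6.2],[-0.0522,-0.0025,0.0029,0,0,12.5],[-0.0783,-0.0038,0.0043,0,0,18.7],[-0.1045,-0.005,0.0057,0,0,24.9],[-0.1306,-0.0063,0.0071,0,0,31.1],[-0.1567,-0.0076,0.0086,0,0,37.4],[-0.1828,-0.0088,0.01,0,0,43.6]]
  fingers: 0.05

```text
time_s: 19.58
position: [0.4203, -0.0889, 0.1298]
tcp_rot: [[0.631, 0.776, 0.0], [0.776, -0.631, -0.0], [0.0, 0.0, -1.0]]
force: [0.3, -0.1, 0.8]
opening: 0.568
grasp_force: 0.0
```

>>> play_rows:
  motion:
    - [[-0.0198,0.0171,0.0014,0,0,6.2],[-0.0396,0.0342,0.0029,0,0,12.4],[-0.0593,0.0513,0.0043,0,0,18.7],[-0.0791,0.0684,0.0057,0,0,24.9],[-0.0989,0.0855,0.0071,0,0,31.1],[-0.1187,0.1026,0.0086,0,0,37.3],[-0.1384,0.1197,0.01,0,0,43.6],[-0.1384,0.1197,0.01,0,0,43.6]]

```text
time_s: 20.25
position: [0.4287, -0.2765, 0.12]
tcp_rot: [[0.992, 0.125, 0.004], [0.125, -0.992, -0.006], [0.004, 0.006, -1.0]]
force: [0.9, -0.6, 0.4]
opening: 0.575
grasp_force: 0.0
```

>>> play_rows:
  motion:
    - [[0,0,0.0167,0,0,0],[0,0,0.0333,0,0,0],[0,0,0.05,0,0,0],[0,0,0.0667,0,0,0],[0,0,0.0833,0,0,0],[0,0,0.1,0,0,0],[0,0,0.1,0,0,0]]

```text
time_s: 20.83
position: [0.4266, -0.2699, 0.0182]
tcp_rot: [[0.991, 0.133, -0.001], [0.133, -0.991, 0.001], [-0.001, -0.001, -1.0]]
force: [-0.4, -0.2, 0.6]
opening: 0.577
grasp_force: 0.0
```

>>> play_rows:
  motion:
    - [[0,0,0,0,0,0],[0,0,0,0,0,0],[0,0,0,0,0,0],[0,0,0,0,0,0],[0,0,0,0,0,0],[0,0,0,0,0,0],[0,0,0,0,0,0],[0,0,0,0,0,0]]
  fingers: 0.0

```text
time_s: 21.5
position: [0.427, -0.2707, 0.0198]
tcp_rot: [[0.991, 0.132, 0.0], [0.132, -0.991, -0.0], [0.0, 0.0, -1.0]]
force: [-0.4, 0.4, 3.1]
opening: 0.176
grasp_force: 30.0
```

```bash
python3 - <<'E'
from m import *
c=cap('top','top8.png'); wood(c)
E
python3 plan.py .4277,-.2701,.14,7.57 .43,-.08,.14,80 .5388,.2597,.12,184.8,28 .5388,.2597,.031,184.8,20
```

```text
[233. 181.] 128 c [0.539  0.0537] yaw 5.7 len 0.0882
[247. 180.] 122 c [0.5407 0.0111] yaw 5.1 len 0.0854
[213. 184.] 115 c [0.5316 0.1146] yaw 5.1 len 0.0851
[200. 185.] 125 c [0.529  0.1556] yaw 4.9 len 0.0881
[180. 188.] 106 c [0.5196 0.2166] yaw 3.3 len 0.0874
[223. 208.] 90 c [0.4549 0.0853] yaw 95.4 len 0.0649
[225. 221.] 89 c [0.4151 0.078 ] yaw 95.2 len 0.067
[173. 257.] 78 c [0.3103 0.2331] yaw 94.3 len 0.048
[[[0.0,0.0,-0.03,0,0,-0.0],[0.0,0.0,-0.06,0,0,-0.0],[0.0,0.0,-0.09,0,0,-0.0],[0.0,0.0,-0.12,0,0,-0.0]]]
  -> [0.4277, -0.2701, 0.14, 7.57]
[[[0.0023,-0.0157,-0.0,0,0,-6.0],[0.0046,-0.0314,-0.0,0,0,-12.1],[0.0068,-0.047,-0.0,0,0,-18.1],[0.0091,-0.0627,-0.0,0,0,-24.1],[0.0114,-0.0784,-0.0,0,0,-30.2],[0.0137,-0.0941,-0.0,0,0,-36.2]]]
[[[0.0111,-0.0113,-0.0,0,0,-6.1],[0.0222,-0.0226,-0.0,0,0,-12.1],[0.0333,-0.0339,-0.0,0,0,-18.1],[0.0444,-0.0452,-0.0,0,0,-24.2],[0.0555,-0.0565,-0.0,0,0,-30.2],[0.0666,-0.0678,-0.0,0,0,-36.2]]]
  -> [0.43, -0.08, 0.14, 79.97]
[[[0.0208,0.0028,0.0012,0,0,-6.2],[0.0416,0.0056,0.0024,0,0,-12.3],[0.0624,0.0085,0.0035,0,0,-18.5],[0.0832,0.0113,0.0047,0,0,-24.7],[0.104,0.0141,0.0059,0,0,-30.8],[0.1247,0.0169,0.0071,0,0,-37.0]]]
[[[0.0149,0.0148,0.0011,0,0,-6.2],[0.0298,0.0296,0.0023,0,0,-12.3],[0.0447,0.0443,0.0035,0,0,-18.5],[0.0596,0.0591,0.0047,0,0,-24.7],[0.0746,0.0739,0.0058,0,0,-30.8],[0.0895,0.0886,0.007,0,0,-37.0]]]
[[[0.003,0.0208,0.0012,0,0,-6.2],[0.006,0.0415,0.0024,0,0,-12.3],[0.009,0.0623,0.0035,0,0,-18.5],[0.012,0.083,0.0047,0,0,-24.7],[0.0151,0.1038,0.0059,0,0,-30.8]]]
  -> [0.5388, 0.2597, 0.12, 184.77]
[[[-0.0,-0.0,0.0178,0,0,-0.0],[-0.0,-0.0,0.0356,0,0,-0.0],[-0.0,-0.0,0.0534,0,0,-0.0],[-0.0,-0.0,0.0712,0,0,-0.0],[-0.0,-0.0,0.089,0,0,-0.0]]]
  -> [0.5388, 0.2597, 0.031, 184.77]
```

The teaspoon, fork and spoon are all where planned, and the knife is gripped. I'll carry it over with the half turn.

>>> play_rows:
  motion:
    - [[0,0,-0.015,0,0,0],[0,0,-0.03,0,0,0],[0,0,-0.06,0,0,0],[0,0,-0.09,0,0,0],[0,0,-0.12,0,0,0],[0,0,-0.12,0,0,0]]

```text
time_s: 22.05
position: [0.4293, -0.2728, 0.1442]
tcp_rot: [[0.991, 0.132, 0.007], [0.132, -0.991, -0.007], [0.006, 0.008, -1.0]]
force: [0.0, -0.5, -0.5]
opening: 0.18
grasp_force: 30.0
```

>>> play_rows:
  motion:
    - [[0.0023,-0.0157,0,0,0,-6.0],[0.0046,-0.0314,0,0,0,-12.1],[0.0068,-0.047,0,0,0,-18.1],[0.0091,-0.0627,0,0,0,-24.1],[0.0114,-0.0784,0,0,0,-30.2],[0.0137,-0.0941,0,0,0,-36.2]]

```text
time_s: 22.55
position: [0.4275, -0.1746, 0.1388]
tcp_rot: [[0.719, 0.695, -0.001], [0.695, -0.719, 0.001], [-0.0, -0.002, -1.0]]
force: [0.1, 0.6, -1.1]
opening: 0.18
grasp_force: 30.0
```

>>> play_rows:
  motion:
    - [[0.0111,-0.0113,0,0,0,-6.1],[0.0222,-0.0226,0,0,0,-12.1],[0.0333,-0.0339,0,0,0,-18.1],[0.0444,-0.0452,0,0,0,-24.2],[0.0555,-0.0565,0,0,0,-30.2],[0.0666,-0.0678,0,0,0,-36.2]]

```text
time_s: 23.05
position: [0.4288, -0.0796, 0.1388]
tcp_rot: [[0.169, 0.986, -0.001], [0.986, -0.169, 0.001], [0.0, -0.001, -1.0]]
force: [0.5, 0.9, -0.7]
opening: 0.179
grasp_force: 30.0
```

>>> play_rows:
  motion:
    - [[0.0208,0.0028,0.0012,0,0,-6.2],[0.0416,0.0056,0.0024,0,0,-12.3],[0.0624,0.0085,0.0035,0,0,-18.5],[0.0832,0.0113,0.0047,0,0,-24.7],[0.104,0.0141,0.0059,0,0,-30.8],[0.1247,0.0169,0.0071,0,0,-37.0]]

```text
time_s: 23.55
position: [0.4674, 0.0404, 0.1316]
tcp_rot: [[-0.458, 0.889, -0.002], [0.889, 0.458, 0.0], [0.001, -0.001, -1.0]]
force: [-0.7, 0.4, -1.7]
opening: 0.176
grasp_force: 30.0
```

>>> play_rows:
  motion:
    - [[0.0149,0.0148,0.0011,0,0,-6.2],[0.0298,0.0296,0.0023,0,0,-12.3],[0.0447,0.0443,0.0035,0,0,-18.5],[0.0596,0.0591,0.0047,0,0,-24.7],[0.0746,0.0739,0.0058,0,0,-30.8],[0.0895,0.0886,0.007,0,0,-37.0]]

```text
time_s: 24.05
position: [0.5057, 0.1602, 0.1244]
tcp_rot: [[-0.901, 0.434, -0.002], [0.434, 0.901, -0.0], [0.001, -0.001, -1.0]]
force: [0.7, 0.3, -1.4]
opening: 0.178
grasp_force: 30.0
```

>>> play_rows:
  motion:
    - [[0.003,0.0208,0.0012,0,0,-6.2],[0.006,0.0415,0.0024,0,0,-12.3],[0.009,0.0623,0.0035,0,0,-18.5],[0.012,0.083,0.0047,0,0,-24.7],[0.0151,0.1038,0.0059,0,0,-30.8],[0.0151,0.1038,0.0059,0,0,-30.8],[0.0151,0.1038,0.0059,0,0,-30.8]]

```text
time_s: 24.63
position: [0.5375, 0.2597, 0.1183]
tcp_rot: [[-0.996, -0.084, -0.002], [-0.084, 0.997, -0.001], [0.002, -0.001, -1.0]]
force: [-0.3, 0.8, -1.1]
opening: 0.178
grasp_force: 30.0
```

```bash
python3 - <<'E'
from h import *
c=cap('side','side9.png'); I=c['frame'][70:210,130:330]
cv2.imwrite('pics/s9.png',cv2.resize(I,None,fx=4,fy=4)[...,::-1])
E
```

```text
(no output)
```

View pics/s9.png

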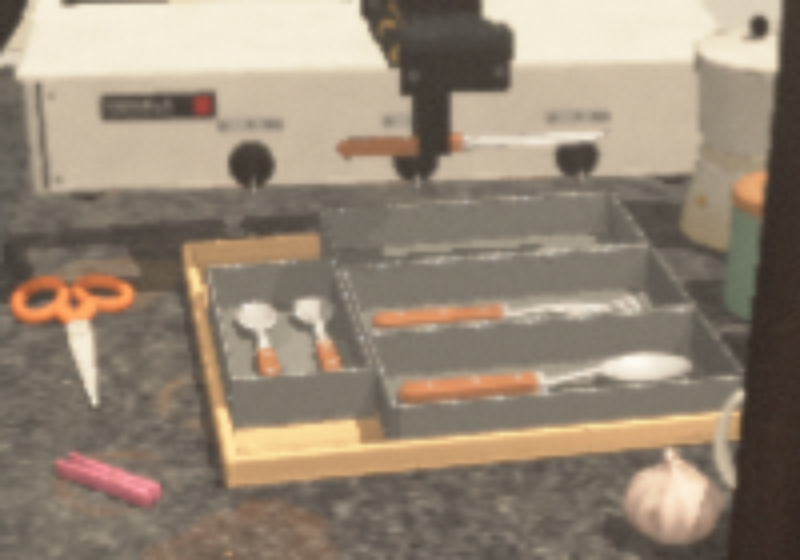

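The knife is held level over its bin with its handle towards −x (crop 340–605, 145), and the other three pieces lie well. I'll lower and release it.

>>> play_rows:
  motion:
    - [[0,0,0.0178,0,0,0],[0,0,0.0356,0,0,0],[0,0,0.0534,0,0,0],[0,0,0.0712,0,0,0],[0,0,0.081,0,0,0],[0,0,0.086,0,0,0],[0,0,0.089,0,0,0],[0,0,0.089,0,0,0]]

```text
time_s: 25.35
position: [0.5381, 0.2587, 0.0304]
tcp_rot: [[-0.997, -0.082, -0.0], [-0.082, 0.997, -0.0], [0.0, -0.0, -1.0]]
force: [-0.6, 0.8, -0.9]
opening: 0.176
grasp_force: 30.0
```

>>> play_rows:
  motion:
    - [[0,0,0,0,0,0],[0,0,0,0,0,0],[0,0,0,0,0,0],[0,0,0,0,0,0],[0,0,0,0,0,0]]
  fingers: 0.026

```text
time_s: 25.77
position: [0.5385, 0.2593, 0.0311]
tcp_rot: [[-0.997, -0.083, 0.001], [-0.083, 0.997, 0.0], [-0.001, 0.0, -1.0]]
force: [-0.0, 0.9, 0.3]
opening: 0.295
grasp_force: 0.0
```

>>> play_rows:
  motion:
    - [[0,0,-0.015,0,0,0],[0,0,-0.035,0,0,0],[0,0,-0.065,0,0,0],[0,0,-0.1,0,0,0],[0,0,-0.14,0,0,0],[0,0,-0.18,0,0,0],[0,0,-0.18,0,0,0]]

```text
time_s: 26.35
position: [0.543, 0.2607, 0.2193]
tcp_rot: [[-0.996, -0.083, 0.016], [-0.083, 0.997, 0.004], [-0.017, 0.003, -1.0]]
force: [0.3, 0.9, 0.7]
opening: 0.3
grasp_force: 0.0
```

>>> play_rows:
  motion:
    - [[0.02,-0.025,0,0,0,0],[0.04,-0.06,0,0,0,0],[0.06,-0.1,0,0,0,0],[0.08,-0.14,0,0,0,0],[0.09,-0.18,0,0,0,0],[0.1,-0.22,0,0,0,0],[0.1,-0.25,0,0,0,0],[0.1,-0.25,0,0,0,0]]

```text
time_s: 27.02
position: [0.4602, -0.0038, 0.211]
tcp_rot: [[-0.997, -0.077, 0.003], [-0.077, 0.997, -0.003], [-0.003, -0.003, -1.0]]
force: [0.9, 0.1, 0.5]
opening: 0.294
grasp_force: 0.0
```

```bash
python3 - <<'E'
from m import *
s=cap('side'); c=cap('top'); wood(c)
a=cv2.resize(s['frame'][90:210,150:330],None,fx=4,fy=4); b=cv2.resize(c['frame'][120:250,140:270],(480,480))
cv2.imwrite('pics/f.png',cv2.resize(np.hstack([a,b]),(800,320))[...,::-1])
E
```

```text
[199. 180.] 89 c [0.5423 0.1575] yaw 1.9 len 0.0689
[180. 187.] 124 c [0.5222 0.2175] yaw 4.1 len 0.0874
[167. 192.] 113 c [0.5076 0.2545] yaw 2.5 len 0.0871
```

View pics/f.png

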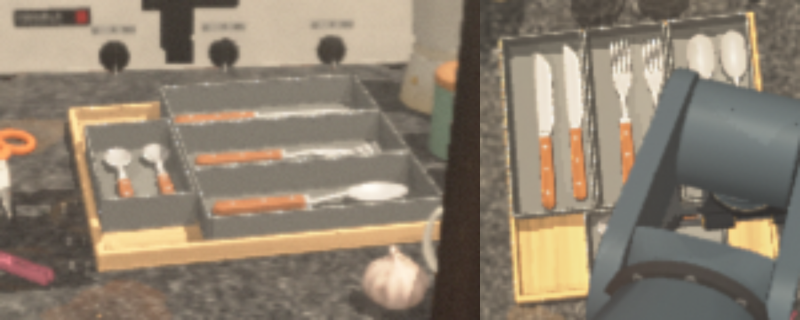

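All four look placed. The knife lies a little towards the −x wall, so I'll check it close up.

```bash
python3 - <<'E'
from h import *
s=cap('side'); c=cap('top')
a=cv2.resize(s['frame'][105:155,180:250],(560,400),interpolation=2); b=cv2.resize(c['frame'][130:210,147:191],(240,400),interpolation=2)
cv2.imwrite('pics/g.png',np.hstack([a,b])[...,::-1])
E
```

```text
(no output)
```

View pics/g.png

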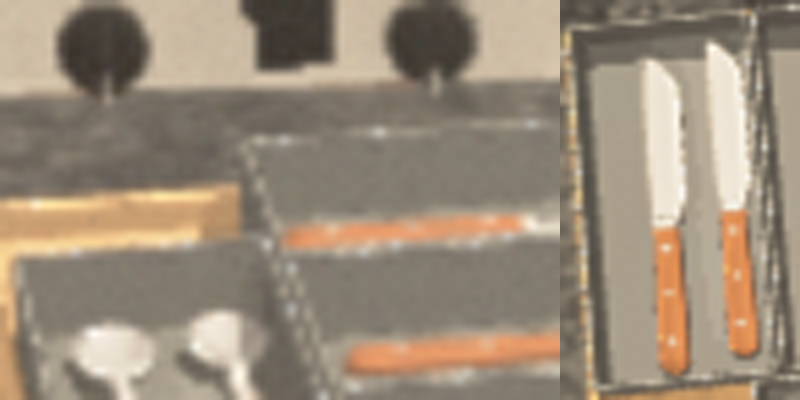

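The close-up shows the knife flat on the floor inside its bin, parallel to the fixed one, with its origin at about −35 to −42 mm and so within range. I'm handing in.

```bash
python3 -c "
from rig import bot
print(bot.hand_in())"
```

```text
the job is handed in; nothing more can be done
None
```

The fork, knife, table spoon and teaspoon each lie released and face up in the bin of their kind, handles matching the pieces already there, and the job is handed in at about 27 s on the robot's clock; hand-in returned no verdict.

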